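# Making up two fixing kits on the barn workbench

### The arm

A 6-joint arm with a two-finger parallel gripper is mounted at the origin on the work surface. World frame = base frame: x ahead of the robot, y to its left, z up, the work surface at z = 0. Lengths are in m, angles in rad, forces in N, time in s.
With the tool pointing down it reaches from about 0.325 to 0.85 m from the base axis. Payload 15.5 kg.
Tool frame: the origin (TCP) lies at the very end of the fingers, on their centre line; the grasp point (between the pads) lies 19 mm behind it; z points along the fingers, y is the line along which they close (so a half turn about z gives the same grasp; the last joint's range is limited). The gripper opens to 91 mm and grips with 3 to 60 N. Pads are 32 mm wide; open, the fingers measure 118 mm over their backs; the gripper's body (76 mm by 178 mm) begins 60 mm behind the grasp point.
Start: joints at [-1.337, 0.494, 1.345, -0, 1.302, -0.096], TCP at [0.202, -0.591, 0.214] pointing down, gripper open.
Joint ranges: [-2.91, 2.91], [-0.82, 2.16], [0.22, 2.67], [-1.22, 4.37], [0.12, 2.79], [-3.08, 3.08]. Speed limits (rad/s): [1.89, 1.89, 2.57, 3.01, 3.01, 3.01].

### API

Orientations are given as a unit quaternion [x, y, z, w].
In Python, from station import status, capture, camera_info, job gives the robot as it stands.
- The arm moves only by the shell command python3 -m inch 'ROWS' [FORCE]. ROWS is JSON, a list of rows, each an object of numbers: "wx", "wy", "wz": the turn, a rotation vector about the tool's x, y, z in units of 5 degrees (1.0 is 5 degrees); "x", "y", "z": the shift along the tool's x, y, z in units of 50 mm (1.0 is 50 mm); "hand": the finger opening in mm, from 0 to 91.2. A call has 1 to 5 rows; each row shifts and turns the commanded pose from where the row before left it, along the tool's axes as they then stand; what a row does not reach is not made up. A row lasts 1/10 s, in which the tool goes at most 50 mm and 8.59 degrees, less where a joint would pass 70% of its speed; a pose out of reach is approached as far as the arm can. A call is refused whole if a number of a shift passes 1 or a number of a turn 1, either way. A call with a gripper value outside its range is refused whole. The fingers move at their own pace and stop on an object; FORCE is the grip in N (left out, the last holds). Time passes only in rows, so rows that do not move let the fingers close. It gives the time, the measured TCP pose, the force, the opening and the grip force at its end, in the units of the state.
- status.sense(): the state, without advancing time (a new reading comes with each control period).
- capture(name): name is "scene" or "top" or "wrist"; returns the picture (400x640x3 uint8, blue, green, red); there is no depth.
- camera_info(name): a dict with "K" (3x3 intrinsics, pixels), "camera_from_world" (4x4, takes a point from world to camera coordinates); the wrist camera has in their place "tool_from_camera" (4x4, takes a point from camera to tool coordinates, whose origin is the TCP and whose axes are the flange's). Camera axes: x right, y up, looking along -z (the intrinsics and any distortion apply to the point x, -y, -z); pixel columns grow to the right and rows downward; lengths in m; the calibration is good to about 2 mm. A picture is of the moment at which its call begins: read the wrist's pose just before it. camera_info takes no time and is no camera call.
- job.close_job(): hands the job in; it is judged then, once.
The state is a dict: "t": time; "joint_positions": joint angles; "qvel": joint speeds; "joint_efforts": joint torques, N m; "ee_pos": TCP position; "eef_rot": TCP orientation; "contact_force": force on the tool from outside, world axes, zero at the start; "ft_torque": the same for the moment, N m; "opening": finger opening in m; "grip_force": force on a finger pad.
Only numpy, scipy, OpenCV 4.12 (cv2) and the standard library are available. Lean on these libraries where they do the work, as an engineer would, in place of code of your own. Each camera call takes 0.05 s, during which the arm holds its last target. There are 200 camera calls.

### The job

Make up two fixing kits in the grey trays: the three-bay tray gets one angle bracket, the long wooden block and the bolt; the two-bay tray gets the other angle bracket and the short wooden block. Put one thing in each bay (any bay of its tray), set down fully inside the bay and flat on its floor, the same way up as it stands now. Leave the pipe coupling, the tape measure and the jar where they are.

Things in the scene. Friction and masses are not known exactly. Their poses are not given: they have to be found in the camera images.
- tray3: Open grey plastic tray with a dark floor, fixed to the bench, 118 mm (x) by 245 mm (y), 16 mm high, with 3 equal bays side by side along its y axis. Walls, dividers and floor are 5 mm thick (walls rise 11 mm above the bay floor). Each bay is 108 mm (x) by 75 mm (y) inside. Origin: centre of the underside, on the bench; z up. Bay centres at x = 0, y = -80, 0 and +80 mm.
- tray2: Open grey plastic tray with a dark floor, fixed to the bench, 118 mm (x) by 165 mm (y), 16 mm high, with 2 equal bays side by side along its y axis. Walls, dividers and floor are 5 mm thick (walls rise 11 mm above the bay floor). Each bay is 108 mm (x) by 75 mm (y) inside. Origin: centre of the underside, on the bench; z up. Bay centres at x = 0, y = -40 and +40 mm.
- bracket_a: Galvanised steel angle bracket, one of two alike, free to use for either kit. 6 mm plate, 40 mm wide (y). Flat foot 60 mm long (x) by 40 mm (y); one leg stands up at the foot's -x end, 60 mm high over all, its plate from x = -30 to -24 mm. Origin: centre of the foot's underside; z up. Weighs about 0.2 kg.
- bracket_b: Galvanised steel angle bracket, one of two alike, free to use for either kit. 6 mm plate, 40 mm wide (y). Flat foot 60 mm long (x) by 40 mm (y); one leg stands up at the foot's -x end, 60 mm high over all, its plate from x = -30 to -24 mm. Origin: centre of the foot's underside; z up. Weighs about 0.2 kg.
- long_block: Brown wooden block, the longer of two: 90 mm long (x), 38 mm wide (y), 38 mm high. Lies flat. Origin: centre of the underside; z up. Under 0.15 kg.
- short_block: Brown wooden block, the shorter of two: 55 mm long (x), 38 mm wide (y), 38 mm high. Lies flat. Origin: centre of the underside; z up. Under 0.1 kg.
- bolt: Steel hex bolt standing on its head, shank upright: head 34 mm across flats and 14 mm high, round shank 18 mm in diameter (threaded near the top), 70 mm high over all. Origin: centre of the underside of the head; z up along the shank. About 0.2 kg.
- coupling: Spare pipe coupling, to be left alone: dark steel ring standing on end, 48 mm outside, 34 mm bore, 42 mm high. Origin: centre of the underside; z up.
- tape: Tape measure, a bystander to be left alone: yellow case 66 mm (x) by 40 mm (y) by 62 mm high, standing on the bench beyond the trays. Origin: centre of the underside; z up.
- jar: Closed glass jar with a steel lid, a bystander to be left alone: 66 mm in diameter, 85 mm high, on the bench at the robot's left. Origin: centre of the underside; z up.
Things that resemble listed ones, but are neither listed nor needed, are in the scene too. What is shaped like the bolt but red or yellow is not meant. What is shaped like the tray2 but blue is not meant.

How it is judged:
By the outcome, as a careful person would: the job done as asked, in the order asked, and still so for the second after the job is handed in, with the robot touching nothing.
It also fails if it takes over 112 s, if anything falls off the work surface, if the arm or the gripper's body presses on something with over 40 N, if the wrist force passes 120 N, or if a joint passes its speed limit or range.

## Working session

There is one attempt and no reset: what is moved stays moved. The work goes in short steps, Python scripts to look and compute and a shell command to move; the robot and the scene stay as the last step left them, time stands still between calls to the robot, and variables do not carry over. Pictures are saved under pics/ and viewed, at most 14 in all, crops included, and the job is handed in when it is done.

```bash
ls; mkdir -p pics
python3 - <<'E'
from station import status,capture,camera_info
import cv2,numpy as np
np.set_printoptions(precision=4,suppress=True)
s=status.sense();print(s)
for n in("scene","top","wrist"):
    cv2.imwrite(f"pics/{n}0.png",capture(n)); print(n,camera_info(n))
E
```

```text
pics
{'t': 0.0, 'joint_positions': array([-1.3364,  0.4942,  1.3461, -0.    ,  1.3025, -0.0955]), 'qvel': array([-0.0002,  0.0001, -0.0024, -0.    ,  0.0008,  0.0013]), 'joint_efforts': array([ -0.0052, -87.8837, -38.1866,   0.0705,   0.0532,  -0.    ]), 'ee_pos': array([ 0.2024, -0.5909,  0.2133]), 'eef_rot': array([ 0.9864,  0.1642, -0.0001, -0.0006]), 'contact_force': array([ 0.1258,  0.5158, -0.3302]), 'ft_torque': array([ 0.007 ,  0.0614, -0.0774]), 'grip_force': 0.0, 'opening': 0.09128151156807769}
scene {'K': array([[479.3903,   0.    , 322.3836],
       [  0.    , 479.3903, 199.2295],
       [  0.    ,   0.    ,   1.    ]]), 'camera_from_world': array([[-0.8447,  0.5351,  0.0114,  0.4031],
       [-0.3685, -0.5969,  0.7127,  0.2362],
       [ 0.3882,  0.5978,  0.7014, -1.5834],
       [ 0.    ,  0.    ,  0.    ,  1.    ]])}
top {'K': array([[377.5669,   0.    , 312.7494],
       [  0.    , 377.5669, 199.3426],
       [  0.    ,   0.    ,   1.    ]]), 'camera_from_world': array([[-0.0107, -0.9999, -0.0016,  0.1064],
       [ 0.9757, -0.0108,  0.2189, -0.5534],
       [-0.2189,  0.0008,  0.9758, -0.8977],
       [ 0.    ,  0.    ,  0.    ,  1.    ]])}
wrist {'K': array([[327.3927,   0.    , 317.5263],
       [  0.    , 327.3927, 202.9279],
       [  0.    ,   0.    ,   1.    ]]), 'tool_from_camera': array([[-0.0009,  0.9628,  0.2704,  0.0768],
       [ 1.    ,  0.0009,  0.0001,  0.0003],
       [-0.0001,  0.2704, -0.9628, -0.1703],
       [ 0.    ,  0.    ,  0.    ,  1.    ]])}
```

View pics/top0.png

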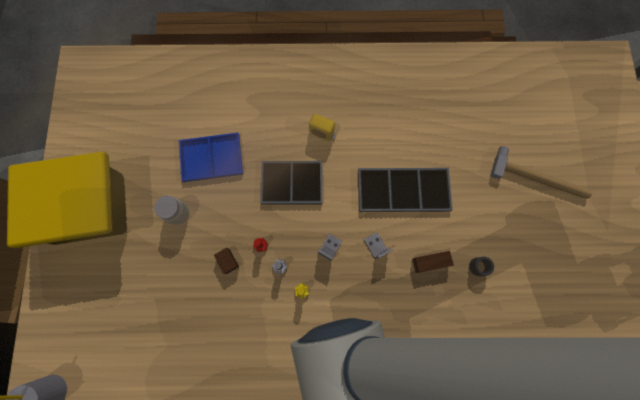

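View pics/scene0.png

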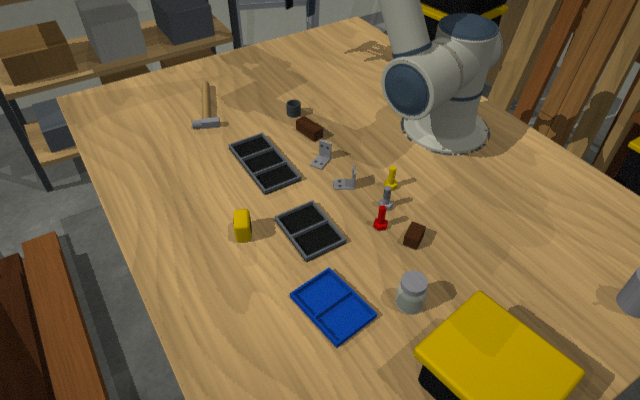

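The top view shows tray2 at (292,182), tray3 at (405,190), brackets at (330,247) and (376,245), and the long block at (433,262). It also shows the short block at (227,260), the grey bolt at (279,268) and the coupling at (481,266). Red and yellow bolts and a blue tray are decoys. The scene view agrees: bolt (387,197), brackets (345,180) and (321,155).

```bash
cat > h.py <<'E'
import numpy as np,cv2
from station import status,capture,camera_info
from scipy.spatial.transform import Rotation as R
np.set_printoptions(precision=4,suppress=True)
def cam(n,s=None):
    c=camera_info(n); K=c["K"]
    if n=="wrist":
        T=np.eye(4);T[:3,:3]=R.from_quat(s["eef_rot"]).as_matrix();T[:3,3]=s["ee_pos"]
        return K,T@c["tool_from_camera"],c
    return K,np.linalg.inv(c["camera_from_world"]),c
def ray(n,uv,s=None):
    K,W,c=cam(n,s); d=np.linalg.inv(K)@[uv[0],uv[1],1.]
    return W[:3,3],W[:3,:3]@[d[0],-d[1],-d[2]]
def plane(n,uv,z,s=None):
    o,d=ray(n,uv,s); return o+d*(z-o[2])/d[2]
def tri(*rays):
    A=0;b=0
    for o,d in rays:
        d=d/np.linalg.norm(d);P=np.eye(3)-np.outer(d,d);A=A+P;b=b+P@o
    p=np.linalg.solve(A,b); return p,[np.linalg.norm((np.eye(3)-np.outer(d,d)/(d@d))@(p-o)) for o,d in rays]
def proj(n,p,s=None):
    K,W,c=cam(n,s); q=np.linalg.inv(W)@[*p,1]; v=K@[q[0],-q[1],-q[2]]; return v[:2]/v[2]
def snap(tag):
    import pickle
    s=status.sense(); im=capture("wrist"); cv2.imwrite(f"pics/{tag}.png",im); pickle.dump(s,open(f"pics/{tag}.pkl","wb")); return s,im
def load(tag):
    import pickle
    return pickle.load(open(f"pics/{tag}.pkl","rb")),cv2.imread(f"pics/{tag}.png")
E
python3 - <<'E'
from h import *
for k,(a,z) in dict(tray3=((405,190),.016),tray2=((292,182),.016),bl=((330,247),.006),br=((376,245),.006),long=((433,261),.038),short=((227,260),.038),bolt=((279,262),.07),red=((260,240),.07),yel=((302,285),.07),coup=((481,266),.042),jar=((169,207),.085),tape=((322,124),.062),blue=((211,157),.016)).items(): print(k,plane("top",a,z))
E
```

```text
tray3 [ 0.5876 -0.1469  0.016 ]
tray2 [0.6132 0.1556 0.016 ]
bl [0.4387 0.0565 0.006 ]
br [ 0.4426 -0.064   0.006 ]
long [ 0.3978 -0.1998  0.038 ]
short [0.4059 0.3176 0.038 ]
bolt [0.3977 0.1839 0.07  ]
red [0.4516 0.2311 0.07  ]
yel [0.3426 0.1284 0.07  ]
coup [ 0.384  -0.3171  0.042 ]
jar [0.5338 0.4551 0.085 ]
tape [0.7593 0.0736 0.062 ]
blue [0.6864 0.3772 0.016 ]
```

```bash
python3 -m inch '[{"wz":0.945,"z":-0.4},{"wz":0.945,"z":-0.4},{"wz":0.945,"z":-0.4},{"wz":0.945,"z":-0.4},{}]'
python3 -m inch '[{"x":0.3,"y":-0.9},{"x":0.3,"y":-0.9},{"x":0.3,"y":-0.9},{"x":0.3,"y":-0.9},{"x":0.3,"y":-0.9}]'
python3 -m inch '[{"x":0.3,"y":-0.9},{"x":0.3,"y":-0.9},{"x":0.3,"y":-0.9},{},{}]'
python3 -c "
from h import *
s,im=snap('w1');print(s['t'],s['ee_pos'],s['eef_rot'])"
python3 -m inch '[{"x":0.3,"y":-0.9},{"x":0.3,"y":-0.9},{"x":0.3,"y":-0.9},{"x":0.3,"y":-0.9},{"x":0.3,"y":-0.9}]'
python3 -m inch '[{"y":-0.8},{},{}]'
python3 -c "
from h import *
s,im=snap('w2');print(s['t'],s['ee_pos'],s['eef_rot'])"
```

```text
0.15 [ 0.2023 -0.591   0.2135] [ 0.9864  0.1641 -0.     -0.0005]
0.2 [ 0.2024 -0.5911  0.2136] [ 0.9864  0.1642 -0.     -0.0004]$[0]: bad value
$[0]: bad value
$[0]: bad value
$[0]: bad value
$[0]: bad value
```

View pics/w1.png

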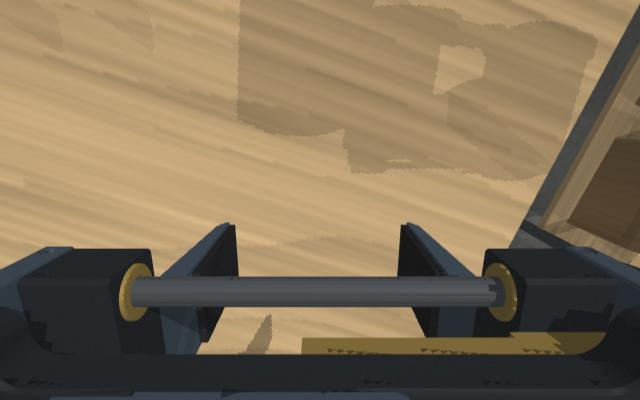

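View pics/w2.png

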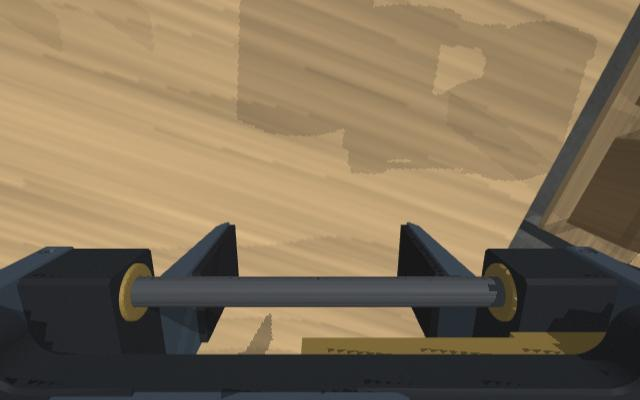

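Both wrist frames are from the start pose, since the rows were refused: they show bare bench and the gripper below row 230. I'll try rows with every key given.

```bash
python3 -m inch '[{"x":0,"y":0,"z":-0.4,"wx":0,"wy":0,"wz":0.945,"hand":91}]'; python3 -m inch '[{"z":-0.4,"wz":0.945,"hand":91}]' ; python3 -m inch '[{"x":0,"y":0,"z":-0.4,"wx":0,"wy":0,"wz":0.945}]'
```

```text
t: 0.35
ee_pos: [0.202, -0.5899, 0.2317]
eef_rot: [0.992, 0.123, -0.0, -0.002]
contact_force: [0.4, 0.2, 0.3]
opening: 0.091
grip_force: 0.0$[0]: bad value
$[0]: bad value
```

```bash
python3 -m inch '[{"x":0,"y":0,"z":-0.4,"wx":0,"wy":0,"wz":0.945,"hand":91},{"x":0,"y":0,"z":-0.4,"wx":0,"wy":0,"wz":0.945,"hand":91},{"x":0,"y":0,"z":-0.4,"wx":0,"wy":0,"wz":0.945,"hand":91},{"x":0.3,"y":-0.9,"z":0,"wx":0,"wy":0,"wz":0,"hand":91},{"x":0.3,"y":-0.9,"z":0,"wx":0,"wy":0,"wz":0,"hand":91}]' | tail -6
python3 -m inch '[{"x":0.35,"y":-0.9,"z":0,"wx":0,"wy":0,"wz":0,"hand":91},{"x":0.35,"y":-0.9,"z":0,"wx":0,"wy":0,"wz":0,"hand":91},{"x":0.35,"y":-0.9,"z":0,"wx":0,"wy":0,"wz":0,"hand":91},{"x":0.35,"y":-0.9,"z":0,"wx":0,"wy":0,"wz":0,"hand":91},{"x":0.35,"y":-0.9,"z":0,"wx":0,"wy":0,"wz":0,"hand":91}]' | tail -6
python3 -m inch '[{"x":0.35,"y":-0.9,"z":0,"wx":0,"wy":0,"wz":0,"hand":91},{"x":0.35,"y":-0.9,"z":0,"wx":0,"wy":0,"wz":0,"hand":91},{"x":0,"y":0,"z":0,"wx":0,"wy":0,"wz":0,"hand":91},{"x":0,"y":0,"z":0,"wx":0,"wy":0,"wz":0,"hand":91}]' | tail -6
python3 -c "
from h import *
s,im=snap('w1');print(s['t'],s['ee_pos'],s['eef_rot'])"
python3 -m inch '[{"x":0,"y":-0.9,"z":0,"wx":0,"wy":0,"wz":0,"hand":91},{"x":0,"y":-0.9,"z":0,"wx":0,"wy":0,"wz":0,"hand":91},{"x":0,"y":-0.9,"z":0,"wx":0,"wy":0,"wz":0,"hand":91},{"x":0,"y":-0.9,"z":0,"wx":0,"wy":0,"wz":0,"hand":91},{"x":0,"y":-0.9,"z":0,"wx":0,"wy":0,"wz":0,"hand":91}]' | tail -6
python3 -m inch '[{"x":0,"y":-0.9,"z":0,"wx":0,"wy":0,"wz":0,"hand":91},{"x":0,"y":0,"z":0,"wx":0,"wy":0,"wz":0,"hand":91},{"x":0,"y":0,"z":0,"wx":0,"wy":0,"wz":0,"hand":91}]' | tail -6
python3 -c "
from h import *
s,im=snap('w2');print(s['t'],s['ee_pos'],s['eef_rot'],s['joint_positions'])"
```

```text
t: 0.85
ee_pos: [0.2324, -0.5009, 0.294]
eef_rot: [1.0, -0.001, 0.0, 0.0]
contact_force: [1.5, 0.9, -0.0]
opening: 0.0906
grip_force: 0.0
t: 1.35
ee_pos: [0.3201, -0.2745, 0.294]
eef_rot: [1.0, -0.0, 0.0, 0.0]
contact_force: [1.3, 0.3, 0.1]
opening: 0.0908
grip_force: 0.0
t: 1.75
ee_pos: [0.3553, -0.1855, 0.2941]
eef_rot: [1.0, 0.001, 0.0, 0.0]
contact_force: [-0.1, -1.0, 0.1]
opening: 0.0911
grip_force: 0.0
1.75 [ 0.3553 -0.1855  0.2941] [1.     0.0015 0.0001 0.0002]
t: 2.3
ee_pos: [0.3551, 0.0389, 0.2941]
eef_rot: [1.0, -0.002, 0.0, 0.0]
contact_force: [1.3, 0.1, -0.0]
opening: 0.0907
grip_force: 0.0
t: 2.6
ee_pos: [0.3553, 0.0835, 0.2938]
eef_rot: [1.0, 0.001, -0.0, 0.0]
contact_force: [0.5, -0.6, 0.8]
opening: 0.0911
grip_force: 0.0
2.6 [0.3553 0.0835 0.2938] [ 1.      0.0006 -0.0001  0.0002] [ 0.0671  0.0255  1.7876 -0.0004  1.3286  1.6369]
```

View pics/w1.png

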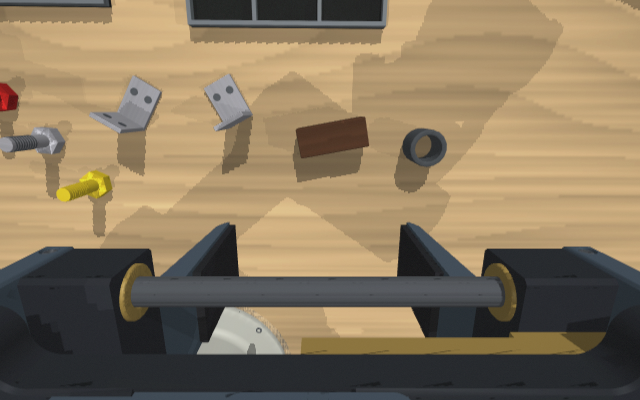

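View pics/w2.png

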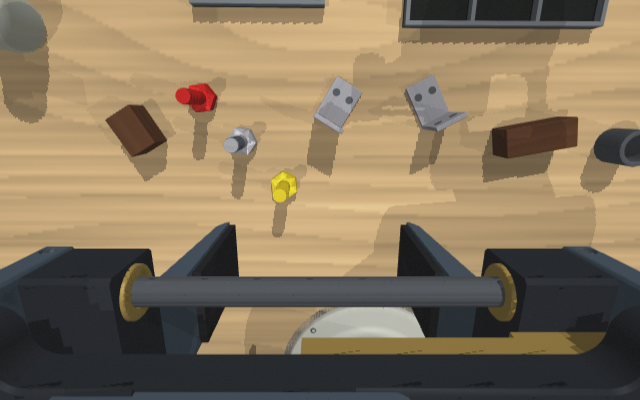

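w1 shows the left bracket (130,105), right bracket (228,103), long block (332,138) and coupling (424,147). w2 shows the short block (136,130), bolt (240,140), the brackets at (338,103) and (432,105), and the long block (535,138). I'll enlarge to pick corners.

Run:
```python
from h import *
a=load('w1')[1][65:185,85:385]; b=load('w2')[1][65:170,305:585]
c=load('w2')[1][65:170,95:275]
r=lambda i,w:cv2.resize(i,None,fx=w/i.shape[1],fy=w/i.shape[1],interpolation=cv2.INTER_CUBIC)
cv2.imwrite('pics/c1.png',np.vstack([r(a,750),r(cv2.copyMakeBorder(b,0,0,0,20,0),750)]))
cv2.imwrite('pics/c2.png',r(c,720))
```

```text
(no output)
```

View pics/c1.png

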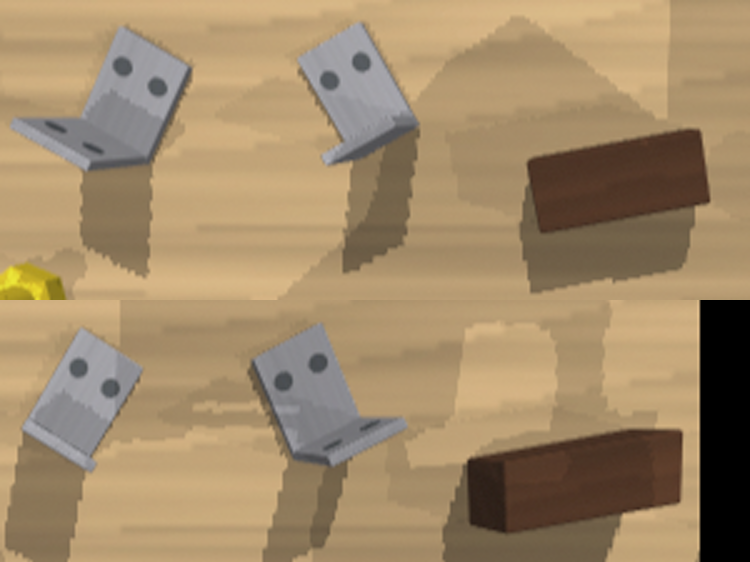

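View pics/c2.png

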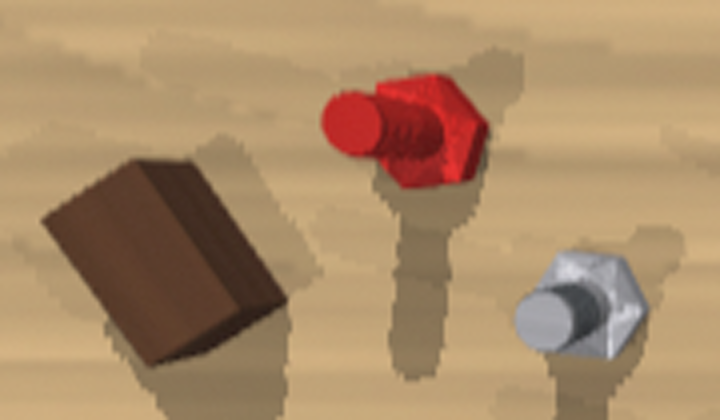

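The crops give clear corner points: both brackets stand with the leg toward the robot, and the block tops are clean quadrilaterals. Next I triangulate, then look at the trays.

```bash
python3 - <<'E'
from h import *
s1=load('w1')[0];s2=load('w2')[0]
A=lambda p:(85+p[0]/2.5-.3,65+p[1]/2.5-.3)
B=lambda p:(305+p[0]/2.5-.3,65+(p[1]-300)/2.5-.3)
P=dict(L_far_l=((122,26),(82,328)),L_far_r=((190,68),(143,371)),L_top_l=((13,119),(24,421)),L_top_r=((90,162),(95,460)),
R_far_l=((298,60),(250,360)),R_far_r=((363,22),(322,324)),R_top_l=((324,158),(332,462)),R_top_r=((413,122),(405,424)),
lb1=((528,160),(506,460)),lb2=((700,129),(682,431)),lb3=((709,202),(681,502)),lb4=((541,232),(506,532)))
Q={k:tri(ray("wrist",A(a),s1),ray("wrist",B(b),s2)) for k,(a,b) in P.items()}
for k,v in Q.items(): print(k,v[0],round(v[1][0]*1e3,2))
def ln(p,q): d=(q-p)[:2];return np.linalg.norm(d),np.degrees(np.arctan2(d[1],d[0]))
q={k:v[0] for k,v in Q.items()}
print("Lfoot width",ln(q['L_far_l'],q['L_far_r']),"Rfoot",ln(q['R_far_l'],q['R_far_r']))
print("long",ln(q['lb1'],q['lb2']),ln(q['lb4'],q['lb3']),ln(q['lb1'],q['lb4']),sum(q['lb%d'%i] for i in(1,2,3,4))/4)
# coplanar refinement single plane
for z in (.038,):
  c=np.array([plane("wrist",A(P['lb%d'%i][0]),z,s1)[:2] for i in(1,2,3,4)]);c2=np.array([plane("wrist",B(P['lb%d'%i][1]),z,s2)[:2] for i in(1,2,3,4)])
  print("long on plane",c.mean(0),c2.mean(0),cv2.minAreaRect(c.astype('f4')),cv2.minAreaRect(c2.astype('f4')))
C=lambda p:(95+p[0]/4-.4,65+p[1]/4-.4)
sb=[(42,221),(136,160),(240,306),(153,366)]
c=np.array([plane("wrist",C(p),.038,s2)[:2] for p in sb],'f4');print("short",c,c.mean(0),cv2.minAreaRect(c))
print("bolt top",plane("wrist",C((545,319)),.07,s2),"head bottom right vtx",plane("wrist",C((648,308)),.014,s2))
print("red top",plane("wrist",C((352,124)),.07,s2))
# head centre from hex outline ~, bolt from w1
s=s1;print("bolt w1",plane("wrist",(6,144),.07,s1))
E
python3 -m inch '[{"x":0.75,"y":0.2,"z":0,"wx":0,"wy":0,"wz":0,"hand":91},{"x":0.75,"y":0.2,"z":0,"wx":0,"wy":0,"wz":0,"hand":91},{"x":0.75,"y":0.2,"z":0,"wx":0,"wy":0,"wz":0,"hand":91},{"x":0,"y":0,"z":0,"wx":0,"wy":0,"wz":0,"hand":91},{"x":0,"y":0,"z":0,"wx":0,"wy":0,"wz":0,"hand":91}]' | head -2
python3 -c "
from h import *
s,im=snap('w3');print(s['t'],s['ee_pos'],s['eef_rot'],s['joint_positions'])"
python3 -m inch '[{"x":0,"y":0.9,"z":0,"wx":0,"wy":0,"wz":0,"hand":91},{"x":0,"y":0.9,"z":0,"wx":0,"wy":0,"wz":0,"hand":91},{"x":0,"y":0.9,"z":0,"wx":0,"wy":0,"wz":0,"hand":91},{"x":0,"y":0,"z":0,"wx":0,"wy":0,"wz":0,"hand":91},{"x":0,"y":0,"z":0,"wx":0,"wy":0,"wz":0,"hand":91}]' | head -2
python3 - <<'E'
from h import *
s,im=snap('w4');print(s['t'],s['ee_pos'],s['eef_rot'],s['joint_positions'])
cv2.imwrite('pics/c3.png',np.vstack([cv2.resize(load(t)[1][0:230],None,fx=1.25,fy=1.25) for t in('w3','w4')]))
E
```

```text
L_far_l [0.477  0.0569 0.0035] 0.3
L_far_r [0.4558 0.0239 0.0032] 0.59
L_top_l [0.4299 0.0871 0.0573] 0.23
L_top_r [0.4108 0.0527 0.0584] 0.68
R_far_l [ 0.4608 -0.0335  0.0011] 0.11
R_far_r [ 0.4792 -0.0699  0.0023] 0.41
R_top_l [ 0.4115 -0.0613  0.0605] 0.84
R_top_r [ 0.4286 -0.1018  0.0437] 0.42
lb1 [ 0.4105 -0.1581  0.0376] 0.01
lb2 [ 0.4253 -0.2452  0.037 ] 0.56
lb3 [ 0.3895 -0.2511  0.0385] 0.08
lb4 [ 0.3737 -0.1643  0.0369] 0.0
Lfoot width (np.float64(0.03921997107901965), np.float64(-122.71723138297779)) Rfoot (np.float64(0.04084255891612109), np.float64(-63.15317228045555))
long (np.float64(0.08830880397327304), np.float64(-80.31295566922888)) (np.float64(0.0882209282918824), np.float64(-79.70820363047036)) (np.float64(0.03725527440253796), np.float64(-170.47948443865837)) [ 0.3998 -0.2046  0.0375]
long on plane [ 0.3999 -0.2047] [ 0.3996 -0.2043] ((0.39989545941352844, -0.20466643571853638), (0.0371207557618618, 0.08853811770677567), 10.065725326538086) ((0.39987146854400635, -0.2043171375989914), (0.03705335408449173, 0.0892142727971077), 9.989082336425781)
short [[0.4213 0.3512]
 [0.4398 0.3187]
 [0.3949 0.2923]
 [0.3757 0.3232]] [0.4079 0.3213] ((0.4082659184932709, 0.3212595582008362), (0.053584493696689606, 0.03734619542956352), 31.55196762084961)
bolt top [0.3939 0.1864 0.07  ] head bottom right vtx [0.3921 0.1658 0.014 ]
red top [0.4491 0.2377 0.07  ]
bolt w1 [0.3936 0.1851 0.07  ]
t: 3.15
ee_pos: [0.4679, 0.0512, 0.2934]
3.15 [0.4679 0.0512 0.2934] [ 1.     -0.0021 -0.0006  0.0001] [-0.0177  0.196   1.5862 -0.0002  1.3606  1.5573]
t: 3.7
ee_pos: [0.4665, -0.0824, 0.294]
3.7 [ 0.4665 -0.0824  0.294 ] [ 1.     -0.0016 -0.0001 -0.0001] [-0.3012  0.1995  1.5796  0.0002  1.3626  1.2728]
```

View pics/c3.png

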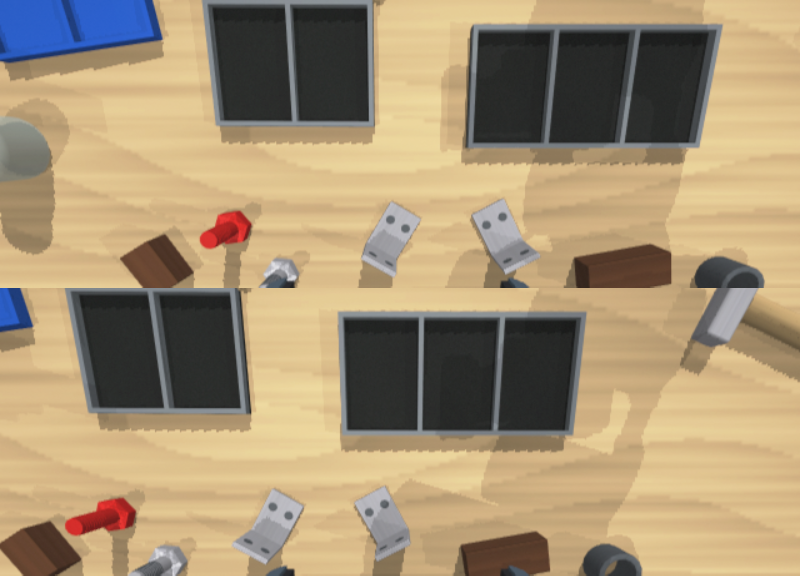

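The composite shows tray3's corners in w3 at (472,26), (721,26), (699,147), (468,147) and its near edge in w4 at (342,433)–(573,433). Tray2's near corners are (217,125) and (374,125) in w3, and (89,412) and (248,412) in w4.

Run:
```python
from h import *
s1=load('w3')[0];s2=load('w4')[0]
A=lambda p:(p[0]/1.25-.1,p[1]/1.25-.1)
B=lambda p:(p[0]/1.25-.1,(p[1]-287.5)/1.25-.1)
P=dict(a_fl=((472,26),(339,313)),a_fr=((721,26),(586,313)),a_nr=((699,147),(573,433)),a_nl=((468,147),(342,433)),
b_nl=((217,125),(89,412)),b_nr=((374,125),(248,412)),b_fl=((205,2),(70,290)))
for k,(a,b) in P.items():
    p,e=tri(ray("wrist",A(a),s1),ray("wrist",B(b),s2)); print(k,p,round(e[0]*1e3,2),plane("wrist",A(a),.016,s1)[:2],plane("wrist",B(b),.016,s2)[:2])
# top cam corner check by grey/dark mask
s1,s2=load('w1')[0],load('w2')[0]
print("bolt tri",tri(ray("wrist",(6,144),s1),ray("wrist",(95+545/4-.4,65+319/4-.4),s2)))
im=cv2.imread('pics/top0.png');hsv=cv2.cvtColor(im,cv2.COLOR_BGR2HSV)
m=((hsv[...,1]<110)&(hsv[...,2]<140)).astype('u1')*255; m=cv2.morphologyEx(m,cv2.MORPH_CLOSE,np.ones((3,3)))
for c in cv2.findContours(m[140:230,245:465],cv2.RETR_EXTERNAL,2)[0]:
    if cv2.contourArea(c)>1000:
        r=cv2.minAreaRect(c); print(r); print([plane("top",q+[245,140],.016)[:2] for q in cv2.boxPoints(r)])
        print("ctr",np.mean([plane("top",q+[245,140],.016)[:2] for q in cv2.boxPoints(r)],0))
```

```text
a_fl [ 0.653  -0.0251  0.0069] 0.09 [ 0.6508 -0.0236] [ 0.651  -0.0262]
a_fr [ 0.6505 -0.2705  0.0128] 0.18 [ 0.6496 -0.2683] [ 0.6499 -0.2692]
a_nr [ 0.5351 -0.2694  0.0156] 0.64 [ 0.5345 -0.2691] [ 0.5358 -0.2693]
a_nl [ 0.5363 -0.0245  0.0158] 0.52 [ 0.5358 -0.0245] [ 0.5368 -0.0246]
b_nl [0.5592 0.2376 0.018 ] 0.1 [0.5593 0.2384] [0.5591 0.239 ]
b_nr [0.5587 0.0749 0.0101] 0.02 [0.5585 0.0746] [0.5584 0.0728]
b_fl [0.6742 0.2383 0.01  ] 0.42 [0.673  0.2359] [0.6721 0.234 ]
bolt tri (array([0.3936, 0.1869, 0.0681]), [np.float64(0.00012368966973736446), np.float64(0.00012368966973730843)])
((109.5, 44.5), (89.0, 219.0), 90.0)
[array([0.7347, 0.2856]), array([ 0.7279, -0.3187]), array([ 0.4808, -0.2944]), array([0.4871, 0.2785])]
ctr [ 0.6076 -0.0122]
```

```bash
cat >> h.py <<'E'
def go(x,y,z,yaw):
    "units to target, in present tool axes"
    s=status.sense();M=R.from_quat(s["eef_rot"]).as_matrix()
    d=M.T@(np.array([x,y,z])-s["ee_pos"])/.05
    h=np.degrees(np.arctan2(M[1,0],M[0,0]))
    print("t",round(s["t"],2),"pos",s["ee_pos"],"yaw",round(h,2),"tilt",np.degrees(M[:2,2]).round(2),"open",round(s["opening"],4),"grip",round(s["grip_force"],1),"F",s["contact_force"].round(1),"| units",d.round(3),"wz",round(-((yaw-h+180)%360-180)/5,3))
E
python3 -m inch '[{"x":-0.45,"y":0.81,"z":0.4,"wx":0,"wy":0,"wz":0,"hand":60},{"x":-0.45,"y":0.81,"z":0.4,"wx":0,"wy":0,"wz":0,"hand":60},{"x":-0.45,"y":0.81,"z":0.4,"wx":0,"wy":0,"wz":0,"hand":60},{"x":0,"y":0,"z":0.2,"wx":0,"wy":0,"wz":1,"hand":60},{"x":0,"y":0,"z":0.2,"wx":0,"wy":0,"wz":1,"hand":60}]' 20 | head -2
python3 -m inch '[{"x":0,"y":0,"z":0.2,"wx":0,"wy":0,"wz":1,"hand":60},{"x":0,"y":0,"z":0.2,"wx":0,"wy":0,"wz":1,"hand":60},{"x":0,"y":0,"z":0.2,"wx":0,"wy":0,"wz":1,"hand":60},{"x":0,"y":0,"z":0.2,"wx":0,"wy":0,"wz":1,"hand":60},{"x":0,"y":0,"z":0.2,"wx":0,"wy":0,"wz":1,"hand":60}]' | head -2
python3 -m inch '[{"x":0,"y":0,"z":0.2,"wx":0,"wy":0,"wz":1,"hand":60},{"x":0,"y":0,"z":0.2,"wx":0,"wy":0,"wz":1,"hand":60},{"x":0,"y":0,"z":0.2,"wx":0,"wy":0,"wz":1,"hand":60},{"x":0,"y":0,"z":0.2,"wx":0,"wy":0,"wz":1,"hand":60},{"x":0,"y":0,"z":0.2,"wx":0,"wy":0,"wz":1,"hand":60}]' | head -2
python3 -m inch '[{"x":0,"y":0,"z":0,"wx":0,"wy":0,"wz":1,"hand":60},{"x":0,"y":0,"z":0,"wx":0,"wy":0,"wz":1,"hand":60},{"x":0,"y":0,"z":0,"wx":0,"wy":0,"wz":1,"hand":60},{"x":0,"y":0,"z":0,"wx":0,"wy":0,"wz":1,"hand":60},{"x":0,"y":0,"z":0,"wx":0,"wy":0,"wz":0,"hand":60}]' | head -2
python3 -m inch '[{"x":0,"y":0,"z":0,"wx":0,"wy":0,"wz":0,"hand":60},{"x":0,"y":0,"z":0,"wx":0,"wy":0,"wz":0,"hand":60}]' | head -2
python3 -c "
from h import *
go(.3998,-.2045,.013,-80)"
```

```text
t: 4.25
ee_pos: [0.3997, -0.2016, 0.214]
t: 4.75
ee_pos: [0.4006, -0.2005, 0.1643]
t: 5.25
ee_pos: [0.4007, -0.2005, 0.1144]
t: 5.75
ee_pos: [0.4007, -0.2006, 0.1147]
t: 5.95
ee_pos: [0.4006, -0.2013, 0.1146]
t 5.95 pos [ 0.4006 -0.2013  0.1146] yaw -79.85 tilt [ 0.01 -0.  ] open 0.0604 grip 0.0 F [-1.   0.2 -0.5] | units [0.06  0.028 2.032] wz 0.031
```

```bash
python3 -m inch '[{"x":0.03,"y":0.014,"z":0.5,"wx":0,"wy":0,"wz":0,"hand":60},{"x":0.03,"y":0.014,"z":0.5,"wx":0,"wy":0,"wz":0,"hand":60},{"x":0,"y":0,"z":0.5,"wx":0,"wy":0,"wz":0,"hand":60},{"x":0,"y":0,"z":0.35,"wx":0,"wy":0,"wz":0,"hand":60},{"x":0,"y":0,"z":0.18,"wx":0,"wy":0,"wz":0,"hand":60}]' 20 | head -4
python3 -m inch '[{"x":0,"y":0,"z":0,"wx":0,"wy":0,"wz":0,"hand":30},{"x":0,"y":0,"z":0,"wx":0,"wy":0,"wz":0,"hand":30},{"x":0,"y":0,"z":0,"wx":0,"wy":0,"wz":0,"hand":30},{"x":0,"y":0,"z":0,"wx":0,"wy":0,"wz":0,"hand":30},{"x":0,"y":0,"z":0,"wx":0,"wy":0,"wz":0,"hand":30}]' 20
python3 -m inch '[{"x":0,"y":0,"z":0,"wx":0,"wy":0,"wz":0,"hand":30},{"x":0,"y":0,"z":0,"wx":0,"wy":0,"wz":0,"hand":30}]' 20
python3 -c "
from h import *
go(.3998,-.2045,.013,-80)"
```

```text
t: 6.45
ee_pos: [0.3992, -0.2045, 0.0118]
eef_rot: [0.766, -0.642, -0.001, 0.0]
contact_force: [-0.4, 0.2, -0.5]
t: 6.95
ee_pos: [0.4001, -0.2052, 0.0137]
eef_rot: [0.766, -0.643, 0.001, -0.0]
contact_force: [-0.2, -0.2, 8.1]
opening: 0.0382
grip_force: 20.0
t: 7.15
ee_pos: [0.4001, -0.2052, 0.0138]
eef_rot: [0.766, -0.643, 0.001, -0.0]
contact_force: [-1.0, 1.0, 8.9]
opening: 0.0381
grip_force: 20.0
t 7.15 pos [ 0.4001 -0.2052  0.0138] yaw -80.0 tilt [ 0.07 -0.05] open 0.0381 grip 20.0 F [-1.   1.   8.9] | units [-0.015  0.005  0.015] wz 0.001
```

```bash
python3 -m inch '[{"x":0,"y":0,"z":-0.5,"wx":0,"wy":0,"wz":0,"hand":30},{"x":0,"y":0,"z":-0.8,"wx":0,"wy":0,"wz":0,"hand":30},{"x":0,"y":0,"z":-0.7,"wx":0,"wy":0,"wz":0,"hand":30},{"x":0,"y":0,"z":0,"wx":0,"wy":0,"wz":-1,"hand":30},{"x":0,"y":0,"z":0,"wx":0,"wy":0,"wz":-1,"hand":30}]' | tail -2
python3 -m inch '[{"x":0,"y":0,"z":0,"wx":0,"wy":0,"wz":-1,"hand":30},{"x":0,"y":0,"z":0,"wx":0,"wy":0,"wz":-1,"hand":30},{"x":0,"y":0,"z":0,"wx":0,"wy":0,"wz":-1,"hand":30},{"x":0,"y":0,"z":0,"wx":0,"wy":0,"wz":-1,"hand":30},{"x":0,"y":0,"z":0,"wx":0,"wy":0,"wz":-1,"hand":30}]' | tail -2
python3 -m inch '[{"x":0,"y":0,"z":0,"wx":0,"wy":0,"wz":-1,"hand":30},{"x":0,"y":0,"z":0,"wx":0,"wy":0,"wz":-1,"hand":30},{"x":0,"y":0,"z":0,"wx":0,"wy":0,"wz":-1,"hand":30},{"x":0,"y":0,"z":0,"wx":0,"wy":0,"wz":-1,"hand":30},{"x":0,"y":0,"z":0,"wx":0,"wy":0,"wz":-1,"hand":30}]' | tail -2
python3 -m inch '[{"x":0,"y":0,"z":0,"wx":0,"wy":0,"wz":-1,"hand":30},{"x":0,"y":0,"z":0,"wx":0,"wy":0,"wz":-1,"hand":30},{"x":0,"y":0,"z":0,"wx":0,"wy":0,"wz":-1,"hand":30},{"x":0,"y":0,"z":0,"wx":0,"wy":0,"wz":-1,"hand":30},{"x":0.4,"y":0,"z":0,"wx":0,"wy":0,"wz":0,"hand":30}]' | tail -2
python3 -m inch '[{"x":0.7,"y":0.09,"z":0,"wx":0,"wy":0,"wz":0,"hand":30},{"x":0.7,"y":0.09,"z":0,"wx":0,"wy":0,"wz":0,"hand":30},{"x":0.7,"y":0.09,"z":0,"wx":0,"wy":0,"wz":0,"hand":30},{"x":0.7,"y":0.09,"z":0,"wx":0,"wy":0,"wz":0,"hand":30},{"x":0.65,"y":0.09,"z":0,"wx":0,"wy":0,"wz":0,"hand":30}]' | tail -2
python3 -m inch '[{"x":0,"y":0,"z":0,"wx":0,"wy":0,"wz":0,"hand":30},{"x":0,"y":0,"z":0,"wx":0,"wy":0,"wz":0,"hand":30}]' | tail -2
python3 -c "
from h import *
go(.593,-.227,.019,0)"
```

```text
opening: 0.0384
grip_force: 20.0
opening: 0.0378
grip_force: 20.0
opening: 0.0379
grip_force: 20.0
opening: 0.0378
grip_force: 20.0
opening: 0.0377
grip_force: 20.0
opening: 0.0381
grip_force: 20.0
t 9.85 pos [ 0.5922 -0.2272  0.1129] yaw 0.03 tilt [-0.02  0.01] open 0.0381 grip 20.0 F [-1.3 -0.5 -1.5] | units [ 0.017 -0.004  1.878] wz 0.005
```

```bash
python3 -m inch '[{"x":0.017,"y":0,"z":0.6,"wx":0,"wy":0,"wz":0,"hand":30},{"x":0,"y":0,"z":0.6,"wx":0,"wy":0,"wz":0,"hand":30},{"x":0,"y":0,"z":0.4,"wx":0,"wy":0,"wz":0,"hand":30},{"x":0,"y":0,"z":0.2,"wx":0,"wy":0,"wz":0,"hand":30},{"x":0,"y":0,"z":0.07,"wx":0,"wy":0,"wz":0,"hand":30}]' | head -4
python3 -m inch '[{"x":0,"y":0,"z":0.02,"wx":0,"wy":0,"wz":0,"hand":30},{"x":0,"y":0,"z":0,"wx":0,"wy":0,"wz":0,"hand":30}]' | head -4
python3 -m inch '[{"x":0,"y":0,"z":0,"wx":0,"wy":0,"wz":0,"hand":46},{"x":0,"y":0,"z":0,"wx":0,"wy":0,"wz":0,"hand":46},{"x":0,"y":0,"z":0,"wx":0,"wy":0,"wz":0,"hand":46},{"x":0,"y":0,"z":-0.4,"wx":0,"wy":0,"wz":0,"hand":46},{"x":0,"y":0,"z":-0.9,"wx":0,"wy":0,"wz":0,"hand":46}]' | tail -4
python3 -m inch '[{"x":0,"y":0,"z":-0.9,"wx":0,"wy":0,"wz":0,"hand":40},{"x":0,"y":0,"z":0,"wx":0,"wy":0,"wz":0,"hand":40},{"x":0,"y":0,"z":0,"wx":0,"wy":0,"wz":0,"hand":40}]' | tail -4
python3 - <<'E'
from h import *
# R bracket leg mid-plane (x=-27) 
a=np.radians(26.85);o=np.array([.4432,-.0653]);print(o-.027*np.array([np.cos(a),np.sin(a)]))
a=np.radians(-32.6);o=np.array([.4411,.0566]);print(o-.027*np.array([np.cos(a),np.sin(a)]))
go(.4191,-.0775,.033,116.85)
s,im=snap('w5')
E
```

```text
t: 10.35
ee_pos: [0.592, -0.2272, 0.019]
eef_rot: [1.0, -0.0, -0.001, -0.0]
contact_force: [0.6, -0.1, -0.2]
t: 10.55
ee_pos: [0.5934, -0.2277, 0.0194]
eef_rot: [1.0, -0.0, 0.001, 0.0]
contact_force: [0.2, 0.4, -1.6]
eef_rot: [1.0, -0.0, -0.003, -0.001]
contact_force: [0.9, -0.4, 1.0]
opening: 0.0457
grip_force: 0.0
eef_rot: [1.0, -0.0, 0.001, 0.001]
contact_force: [-0.0, -0.0, -0.3]
opening: 0.0401
grip_force: 0.0
[ 0.4191 -0.0775]
[0.4184 0.0711]
t 11.35 pos [ 0.5936 -0.2277  0.1298] yaw -0.0 tilt [ 0.13 -0.06] open 0.0401 grip 0.0 F [-0.  -0.  -0.3] | units [-3.494 -3.006  1.924] wz -23.37
```

View pics/w5.png

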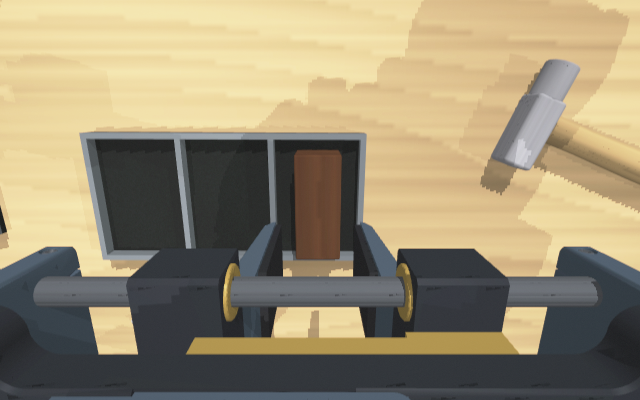

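Long block lies at (318,205) inside the right bay. On to the right bracket, at half-turn yaw -63.15.

```bash
python3 -m inch '[{"x":-0.7,"y":-0.6,"z":0,"wx":0,"wy":0,"wz":0,"hand":40},{"x":-0.7,"y":-0.6,"z":0,"wx":0,"wy":0,"wz":0,"hand":40},{"x":-0.7,"y":-0.6,"z":0,"wx":0,"wy":0,"wz":0,"hand":40},{"x":-0.7,"y":-0.6,"z":0,"wx":0,"wy":0,"wz":0,"hand":40},{"x":-0.7,"y":-0.6,"z":0,"wx":0,"wy":0,"wz":0,"hand":40}]' | head -2
python3 -m inch '[{"x":0,"y":0,"z":0,"wx":0,"wy":0,"wz":1,"hand":40},{"x":0,"y":0,"z":0,"wx":0,"wy":0,"wz":1,"hand":40},{"x":0,"y":0,"z":0,"wx":0,"wy":0,"wz":1,"hand":40},{"x":0,"y":0,"z":0,"wx":0,"wy":0,"wz":1,"hand":40},{"x":0,"y":0,"z":0,"wx":0,"wy":0,"wz":1,"hand":40}]' | head -2
python3 -m inch '[{"x":0,"y":0,"z":0,"wx":0,"wy":0,"wz":1,"hand":40},{"x":0,"y":0,"z":0,"wx":0,"wy":0,"wz":1,"hand":40},{"x":0,"y":0,"z":0,"wx":0,"wy":0,"wz":1,"hand":40},{"x":0,"y":0,"z":0,"wx":0,"wy":0,"wz":1,"hand":40},{"x":0,"y":0,"z":0,"wx":0,"wy":0,"wz":1,"hand":40}]' | head -2
python3 -m inch '[{"x":0,"y":0,"z":0,"wx":0,"wy":0,"wz":1,"hand":40},{"x":0,"y":0,"z":0,"wx":0,"wy":0,"wz":1,"hand":40},{"x":0,"y":0,"z":0,"wx":0,"wy":0,"wz":0.63,"hand":40},{"x":0,"y":0,"z":0,"wx":0,"wy":0,"wz":0,"hand":40},{"x":0,"y":0,"z":0,"wx":0,"wy":0,"wz":0,"hand":40}]' | head -2
python3 - <<'E'
from h import *
go(.4191,-.0775,.033,-63.15)
s,im=load('w5')
h=cv2.cvtColor(im,cv2.COLOR_BGR2HSV)[130:265,280:355]
m=((h[...,1]>90)&(h[...,2]<160)&((h[...,0]<14)|(h[...,0]>170))).astype('u1')
c=max(cv2.findContours(m,0,2)[0],key=cv2.contourArea);q=cv2.boxPoints(cv2.minAreaRect(c))+[280,130]
print(q,[plane("wrist",p,.043,s)[:2] for p in q])
E
```

```text
t: 11.9
ee_pos: [0.4156, -0.0761, 0.1274]
t: 12.4
ee_pos: [0.4172, -0.0771, 0.1275]
t: 12.9
ee_pos: [0.4172, -0.0771, 0.1274]
t: 13.4
ee_pos: [0.4175, -0.0772, 0.1278]
t 13.4 pos [ 0.4175 -0.0772  0.1278] yaw -63.05 tilt [-0.09  0.03] open 0.04 grip 0.0 F [ 0.  -0.8 -0.1] | units [ 0.021 -0.028  1.897] wz 0.02
[[294. 258.]
 [294. 150.]
 [341. 150.]
 [341. 258.]] [array([ 0.5495, -0.2071]), array([ 0.6412, -0.209 ]), array([ 0.6412, -0.2457]), array([ 0.5494, -0.2473])]
```

```bash
python3 -m inch '[{"x":0.02,"y":-0.028,"z":0.5,"wx":0,"wy":0,"wz":0,"hand":40},{"x":0,"y":0,"z":0.5,"wx":0,"wy":0,"wz":0,"hand":40},{"x":0,"y":0,"z":0.5,"wx":0,"wy":0,"wz":0,"hand":40},{"x":0,"y":0,"z":0.4,"wx":0,"wy":0,"wz":0,"hand":40},{"x":0,"y":0,"z":0,"wx":0,"wy":0,"wz":0,"hand":40}]' 25 | head -4
python3 -m inch '[{"x":0,"y":0,"z":0,"wx":0,"wy":0,"wz":0,"hand":0},{"x":0,"y":0,"z":0,"wx":0,"wy":0,"wz":0,"hand":0},{"x":0,"y":0,"z":0,"wx":0,"wy":0,"wz":0,"hand":0},{"x":0,"y":0,"z":0,"wx":0,"wy":0,"wz":0,"hand":0},{"x":0,"y":0,"z":0,"wx":0,"wy":0,"wz":0,"hand":0}]' 25
python3 -m inch '[{"x":0,"y":0,"z":0,"wx":0,"wy":0,"wz":0,"hand":0},{"x":0,"y":0,"z":0,"wx":0,"wy":0,"wz":0,"hand":0}]' 25
python3 -c "
from h import *
go(.4191,-.0775,.033,-63.15)"
```

```text
t: 13.9
ee_pos: [0.4183, -0.0772, 0.0315]
eef_rot: [0.852, -0.523, -0.002, 0.0]
contact_force: [0.8, 0.2, 0.2]
t: 14.4
ee_pos: [0.4201, -0.0778, 0.034]
eef_rot: [0.852, -0.524, 0.001, -0.0]
contact_force: [-1.7, 0.6, 11.7]
opening: 0.0061
grip_force: 25.0
t: 14.6
ee_pos: [0.4201, -0.0778, 0.034]
eef_rot: [0.852, -0.524, 0.001, -0.0]
contact_force: [-0.5, -0.2, 10.1]
opening: 0.0059
grip_force: 25.0
t 14.6 pos [ 0.4201 -0.0778  0.034 ] yaw -63.15 tilt [ 0.06 -0.02] open 0.0059 grip 25.0 F [-0.5 -0.2 10.1] | units [-0.014  0.016  0.02 ] wz -0.0
```

```bash
python3 -m inch '[{"x":0,"y":0,"z":-0.4,"wx":0,"wy":0,"wz":0,"hand":0},{"x":0,"y":0,"z":-0.7,"wx":0,"wy":0,"wz":0,"hand":0},{"x":0,"y":0,"z":-0.7,"wx":0,"wy":0,"wz":0,"hand":0},{"x":0.66,"y":-0.48,"z":0,"wx":0,"wy":0,"wz":0,"hand":0},{"x":0.66,"y":-0.48,"z":0,"wx":0,"wy":0,"wz":0,"hand":0}]' 30 | tail -2
python3 -m inch '[{"x":0.66,"y":-0.48,"z":0,"wx":0,"wy":0,"wz":0,"hand":0},{"x":0.66,"y":-0.48,"z":0,"wx":0,"wy":0,"wz":0,"hand":0},{"x":0,"y":0,"z":0,"wx":0,"wy":0,"wz":1,"hand":0},{"x":0,"y":0,"z":0,"wx":0,"wy":0,"wz":1,"hand":0},{"x":0,"y":0,"z":0,"wx":0,"wy":0,"wz":1,"hand":0}]' | tail -2
python3 -m inch '[{"x":0,"y":0,"z":0,"wx":0,"wy":0,"wz":0,"hand":0},{"x":0,"y":0,"z":0,"wx":0,"wy":0,"wz":0,"hand":0}]' | tail -2
python3 -c "
from h import *
go(.5666,-.1525,.039,-78.15)
cv2.imwrite('pics/scene1.png',capture('scene')[90:270,160:440])
im=cv2.imread('pics/scene1.png');cv2.imwrite('pics/scene1.png',cv2.resize(im,None,fx=2.5,fy=2.5))"
```

```text
opening: 0.0053
grip_force: 30.0
opening: 0.0058
grip_force: 30.0
opening: 0.0057
grip_force: 30.0
t 15.8 pos [ 0.5648 -0.152   0.1234] yaw -78.0 tilt [-0.02  0.01] open 0.0057 grip 30.0 F [ 0.6  1.  -2.6] | units [ 0.017 -0.033  1.689] wz 0.03
```

View pics/scene1.png

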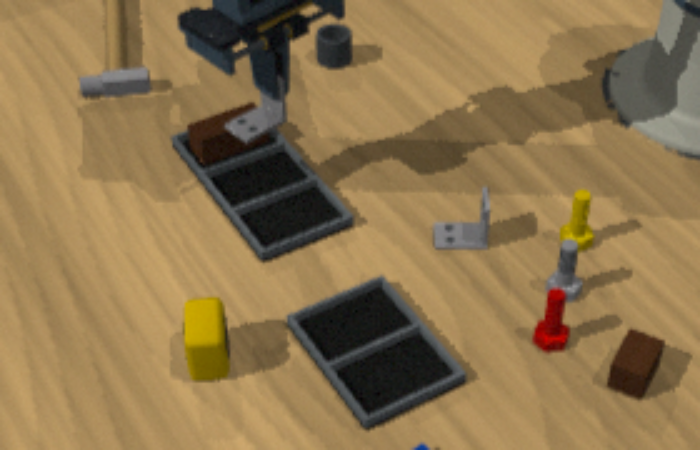

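The bracket hangs level at (255,120), above the middle bay. I'll set it down.

```bash
python3 -m inch '[{"x":0.017,"y":-0.033,"z":0.6,"wx":0,"wy":0,"wz":0,"hand":0},{"x":0,"y":0,"z":0.5,"wx":0,"wy":0,"wz":0,"hand":0},{"x":0,"y":0,"z":0.3,"wx":0,"wy":0,"wz":0,"hand":0},{"x":0,"y":0,"z":0.15,"wx":0,"wy":0,"wz":0,"hand":0},{"x":0,"y":0,"z":0.08,"wx":0,"wy":0,"wz":0,"hand":0}]' | head -4
python3 -m inch '[{"x":0,"y":0,"z":0.05,"wx":0,"wy":0,"wz":0,"hand":0},{"x":0,"y":0,"z":0,"wx":0,"wy":0,"wz":0,"hand":0},{"x":0,"y":0,"z":0,"wx":0,"wy":0,"wz":0,"hand":0}]' | head -4
python3 -m inch '[{"x":0,"y":0,"z":0,"wx":0,"wy":0,"wz":0,"hand":25},{"x":0,"y":0,"z":0,"wx":0,"wy":0,"wz":0,"hand":25},{"x":0,"y":0,"z":0,"wx":0,"wy":0,"wz":0,"hand":25},{"x":0,"y":0,"z":-0.4,"wx":0,"wy":0,"wz":0,"hand":25},{"x":0,"y":0,"z":-0.9,"wx":0,"wy":0,"wz":0,"hand":25}]' | tail -4
python3 -m inch '[{"x":0,"y":0,"z":-0.9,"wx":0,"wy":0,"wz":0,"hand":40},{"x":0,"y":0,"z":0,"wx":0,"wy":0,"wz":0,"hand":40},{"x":0,"y":0,"z":0,"wx":0,"wy":0,"wz":0,"hand":40}]' | tail -4
python3 - <<'E'
from h import *
go(.4184,.0711,.033,57.4)
E
```

```text
t: 16.35
ee_pos: [0.5667, -0.1525, 0.0416]
eef_rot: [0.777, -0.63, -0.0, 0.0]
contact_force: [0.2, -0.3, -1.7]
t: 16.65
ee_pos: [0.5672, -0.1527, 0.0401]
eef_rot: [0.776, -0.63, 0.0, -0.0]
contact_force: [-0.3, -0.5, -3.0]
eef_rot: [0.776, -0.63, -0.003, 0.001]
contact_force: [1.6, 0.6, -0.5]
opening: 0.0251
grip_force: 0.0
eef_rot: [0.776, -0.63, 0.001, -0.0]
contact_force: [-0.8, 0.1, -0.5]
opening: 0.0401
grip_force: 0.0
t 17.45 pos [ 0.5673 -0.1528  0.1506] yaw -78.15 tilt [ 0.13 -0.05] open 0.0401 grip 0.0 F [-0.8  0.1 -0.5] | units [-4.997  2.001  2.342] wz -27.111
```

```bash
python3 -m inch '[{"x":-0.83,"y":0.333,"z":0,"wx":0,"wy":0,"wz":0,"hand":40},{"x":-0.83,"y":0.333,"z":0,"wx":0,"wy":0,"wz":0,"hand":40},{"x":-0.83,"y":0.333,"z":0,"wx":0,"wy":0,"wz":0,"hand":40},{"x":-0.83,"y":0.333,"z":0,"wx":0,"wy":0,"wz":0,"hand":40},{"x":-0.83,"y":0.333,"z":0,"wx":0,"wy":0,"wz":0,"hand":40}]' | head -2
python3 -m inch '[{"x":-0.83,"y":0.333,"z":0,"wx":0,"wy":0,"wz":0,"hand":40},{"x":0,"y":0,"z":0,"wx":0,"wy":0,"wz":-1,"hand":40},{"x":0,"y":0,"z":0,"wx":0,"wy":0,"wz":-1,"hand":40},{"x":0,"y":0,"z":0,"wx":0,"wy":0,"wz":-1,"hand":40},{"x":0,"y":0,"z":0,"wx":0,"wy":0,"wz":-1,"hand":40}]' | head -2
for i in 1 2 3 4; do python3 -m inch '[{"x":0,"y":0,"z":0,"wx":0,"wy":0,"wz":-1,"hand":40},{"x":0,"y":0,"z":0,"wx":0,"wy":0,"wz":-1,"hand":40},{"x":0,"y":0,"z":0,"wx":0,"wy":0,"wz":-1,"hand":40},{"x":0,"y":0,"z":0,"wx":0,"wy":0,"wz":-1,"hand":40},{"x":0,"y":0,"z":0,"wx":0,"wy":0,"wz":-1,"hand":40}]' | head -2; done
python3 -m inch '[{"x":0,"y":0,"z":0,"wx":0,"wy":0,"wz":-1,"hand":40},{"x":0,"y":0,"z":0,"wx":0,"wy":0,"wz":-1,"hand":40},{"x":0,"y":0,"z":0,"wx":0,"wy":0,"wz":-1,"hand":40},{"x":0,"y":0,"z":0,"wx":0,"wy":0,"wz":-0.11,"hand":40},{"x":0,"y":0,"z":0,"wx":0,"wy":0,"wz":0,"hand":40}]' | head -2
python3 -m inch '[{"x":0,"y":0,"z":0,"wx":0,"wy":0,"wz":0,"hand":40}]' | head -2
python3 -c "
from h import *
go(.4184,.0711,.033,57.4)"
```

```text
t: 17.95
ee_pos: [0.4407, 0.0346, 0.1484]
t: 18.45
ee_pos: [0.417, 0.0707, 0.1485]
t: 18.95
ee_pos: [0.4171, 0.0706, 0.1485]
t: 19.45
ee_pos: [0.4171, 0.0706, 0.1485]
t: 19.95
ee_pos: [0.417, 0.0706, 0.1485]
t: 20.45
ee_pos: [0.4171, 0.0706, 0.1485]
t: 20.95
ee_pos: [0.4174, 0.0706, 0.1489]
t: 21.05
ee_pos: [0.4176, 0.0706, 0.1491]
t 21.05 pos [0.4176 0.0706 0.1491] yaw 57.27 tilt [-0.05 -0.  ] open 0.0398 grip 0.0 F [ 1.1 -0.   1.1] | units [0.018 0.009 2.322] wz -0.025
```

```bash
python3 -m inch '[{"x":0.018,"y":0.009,"z":0.6,"wx":0,"wy":0,"wz":0,"hand":40},{"x":0,"y":0,"z":0.6,"wx":0,"wy":0,"wz":0,"hand":40},{"x":0,"y":0,"z":0.6,"wx":0,"wy":0,"wz":0,"hand":40},{"x":0,"y":0,"z":0.5,"wx":0,"wy":0,"wz":0,"hand":40},{"x":0,"y":0,"z":0,"wx":0,"wy":0,"wz":0,"hand":40}]' 30 | head -4
python3 -m inch '[{"x":0,"y":0,"z":0,"wx":0,"wy":0,"wz":0,"hand":0},{"x":0,"y":0,"z":0,"wx":0,"wy":0,"wz":0,"hand":0},{"x":0,"y":0,"z":0,"wx":0,"wy":0,"wz":0,"hand":0},{"x":0,"y":0,"z":0,"wx":0,"wy":0,"wz":0,"hand":0},{"x":0,"y":0,"z":0,"wx":0,"wy":0,"wz":0,"hand":0}]' 30 | head -1
python3 -m inch '[{"x":0,"y":0,"z":0,"wx":0,"wy":0,"wz":0,"hand":0},{"x":0,"y":0,"z":0,"wx":0,"wy":0,"wz":0,"hand":0}]' 30
python3 - <<'E'
from h import *
a=np.radians(-12.6);t=np.array([.616,.116])-.027*np.array([np.cos(a),np.sin(a)]);print(t)
go(t[0],t[1],.033,77.4)
E
```

```text
t: 21.55
ee_pos: [0.4172, 0.071, 0.0323]
eef_rot: [0.878, 0.48, -0.002, -0.001]
contact_force: [0.4, 0.1, -1.0]
t: 22.05
t: 22.25
ee_pos: [0.4192, 0.0711, 0.0351]
eef_rot: [0.877, 0.48, 0.0, 0.0]
contact_force: [-0.9, 0.8, 13.1]
opening: 0.0053
grip_force: 30.0
[0.5897 0.1219]
t 22.25 pos [0.4192 0.0711 0.0351] yaw 57.39 tilt [0.06 0.  ] open 0.0053 grip 30.0 F [-0.9  0.8 13.1] | units [2.693 2.325 0.045] wz -4.001
```

```bash
python3 -m inch '[{"x":0,"y":0,"z":-0.4,"wx":0,"wy":0,"wz":0,"hand":0},{"x":0,"y":0,"z":-0.7,"wx":0,"wy":0,"wz":0,"hand":0},{"x":0,"y":0,"z":-0.7,"wx":0,"wy":0,"wz":0,"hand":0},{"x":0.67,"y":0.58,"z":0,"wx":0,"wy":0,"wz":0,"hand":0},{"x":0.67,"y":0.58,"z":0,"wx":0,"wy":0,"wz":0,"hand":0}]' 30 | tail -2
python3 -m inch '[{"x":0.67,"y":0.58,"z":0,"wx":0,"wy":0,"wz":0,"hand":0},{"x":0.67,"y":0.58,"z":0,"wx":0,"wy":0,"wz":0,"hand":0},{"x":0,"y":0,"z":0,"wx":0,"wy":0,"wz":-1,"hand":0},{"x":0,"y":0,"z":0,"wx":0,"wy":0,"wz":-1,"hand":0},{"x":0,"y":0,"z":0,"wx":0,"wy":0,"wz":-1,"hand":0}]' | tail -2
python3 -m inch '[{"x":0,"y":0,"z":0,"wx":0,"wy":0,"wz":-1,"hand":0},{"x":0,"y":0,"z":0,"wx":0,"wy":0,"wz":0,"hand":0},{"x":0,"y":0,"z":0,"wx":0,"wy":0,"wz":0,"hand":0}]' | tail -2
python3 -c "
from h import *
go(.5897,.1219,.0405,77.4)"
```

```text
opening: 0.0062
grip_force: 30.0
opening: 0.0061
grip_force: 30.0
opening: 0.0058
grip_force: 30.0
t 23.55 pos [0.5886 0.1215 0.1245] yaw 77.24 tilt [-0.01  0.  ] open 0.0058 grip 30.0 F [-0.3 -0.  -1.9] | units [0.013 0.021 1.681] wz -0.032
```

```bash
python3 -m inch '[{"x":0.013,"y":0.021,"z":0.6,"wx":0,"wy":0,"wz":0,"hand":0},{"x":0,"y":0,"z":0.5,"wx":0,"wy":0,"wz":0,"hand":0},{"x":0,"y":0,"z":0.3,"wx":0,"wy":0,"wz":0,"hand":0},{"x":0,"y":0,"z":0.15,"wx":0,"wy":0,"wz":0,"hand":0},{"x":0,"y":0,"z":0.09,"wx":0,"wy":0,"wz":0,"hand":0}]' | head -4
python3 -m inch '[{"x":0,"y":0,"z":0.05,"wx":0,"wy":0,"wz":0,"hand":0},{"x":0,"y":0,"z":0,"wx":0,"wy":0,"wz":0,"hand":0},{"x":0,"y":0,"z":0,"wx":0,"wy":0,"wz":0,"hand":0}]' | head -4
python3 -m inch '[{"x":0,"y":0,"z":0,"wx":0,"wy":0,"wz":0,"hand":25},{"x":0,"y":0,"z":0,"wx":0,"wy":0,"wz":0,"hand":25},{"x":0,"y":0,"z":0,"wx":0,"wy":0,"wz":0,"hand":25},{"x":0,"y":0,"z":-0.4,"wx":0,"wy":0,"wz":0,"hand":25},{"x":0,"y":0,"z":-0.9,"wx":0,"wy":0,"wz":0,"hand":25}]' | tail -4
python3 -m inch '[{"x":0,"y":0,"z":-0.9,"wx":0,"wy":0,"wz":0,"hand":40},{"x":0,"y":0,"z":0,"wx":0,"wy":0,"wz":0,"hand":40},{"x":0,"y":0,"z":0,"wx":0,"wy":0,"wz":0,"hand":40}]' | tail -4
python3 - <<'E'
from h import *
go(.3937,.1862,.035,45)
im=capture('scene')[90:270,160:440];cv2.imwrite('pics/scene2.png',cv2.resize(im,None,fx=2.5,fy=2.5))
E
```

```text
t: 24.05
ee_pos: [0.5898, 0.1219, 0.0421]
eef_rot: [0.781, 0.625, -0.0, -0.0]
contact_force: [-0.0, 0.5, -1.7]
t: 24.35
ee_pos: [0.5903, 0.1219, 0.0406]
eef_rot: [0.781, 0.625, 0.0, 0.0]
contact_force: [0.4, 0.2, -2.1]
eef_rot: [0.78, 0.625, -0.003, -0.002]
contact_force: [1.0, 0.5, 1.2]
opening: 0.0252
grip_force: 0.0
eef_rot: [0.78, 0.625, 0.001, 0.001]
contact_force: [-0.7, 0.0, -1.0]
opening: 0.04
grip_force: 0.0
t 25.15 pos [0.5904 0.122  0.1511] yaw 77.39 tilt [0.14 0.02] open 0.04 grip 0.0 F [-0.7  0.  -1. ] | units [ 0.393 -4.126  2.313] wz 6.479
```

View pics/scene2.png

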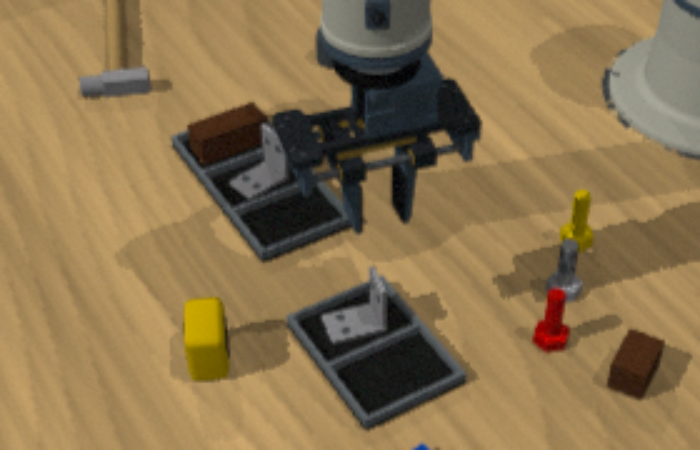

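Both brackets sit in their bays, at (258,170) and (355,320), with nothing else disturbed. Bolt next.

```bash
python3 -m inch '[{"x":0.08,"y":-0.825,"z":0,"wx":0,"wy":0,"wz":0,"hand":40},{"x":0.08,"y":-0.825,"z":0,"wx":0,"wy":0,"wz":0,"hand":40},{"x":0.08,"y":-0.825,"z":0,"wx":0,"wy":0,"wz":0,"hand":40},{"x":0.08,"y":-0.825,"z":0,"wx":0,"wy":0,"wz":0,"hand":40},{"x":0.08,"y":-0.825,"z":0,"wx":0,"wy":0,"wz":0,"hand":40}]' | head -2
python3 -m inch '[{"x":0,"y":0,"z":0,"wx":0,"wy":0,"wz":1,"hand":40},{"x":0,"y":0,"z":0,"wx":0,"wy":0,"wz":1,"hand":40},{"x":0,"y":0,"z":0,"wx":0,"wy":0,"wz":1,"hand":40},{"x":0,"y":0,"z":0,"wx":0,"wy":0,"wz":1,"hand":40},{"x":0,"y":0,"z":0,"wx":0,"wy":0,"wz":1,"hand":40}]' | head -2
python3 -m inch '[{"x":0,"y":0,"z":0,"wx":0,"wy":0,"wz":1,"hand":40},{"x":0,"y":0,"z":0,"wx":0,"wy":0,"wz":0.48,"hand":40},{"x":0,"y":0,"z":0,"wx":0,"wy":0,"wz":0,"hand":40},{"x":0,"y":0,"z":0,"wx":0,"wy":0,"wz":0,"hand":40}]' | head -2
python3 -c "
from h import *
go(.3937,.1862,.035,45)"
```

```text
t: 25.7
ee_pos: [0.3905, 0.1864, 0.1488]
t: 26.2
ee_pos: [0.3921, 0.1862, 0.1489]
t: 26.6
ee_pos: [0.3924, 0.1863, 0.1493]
t 26.6 pos [0.3924 0.1863 0.1493] yaw 45.08 tilt [-0.09 -0.03] open 0.0404 grip 0.0 F [-1.   0.4  0.3] | units [0.02  0.021 2.286] wz 0.017
```

```bash
python3 -m inch '[{"x":0.02,"y":0.02,"z":0.6,"wx":0,"wy":0,"wz":0,"hand":40},{"x":0,"y":0,"z":0.6,"wx":0,"wy":0,"wz":0,"hand":40},{"x":0,"y":0,"z":0.6,"wx":0,"wy":0,"wz":0,"hand":40},{"x":0,"y":0,"z":0.5,"wx":0,"wy":0,"wz":0,"hand":40},{"x":0,"y":0,"z":0.22,"wx":0,"wy":0,"wz":0,"hand":40}]' 30 | head -4
python3 -m inch '[{"x":0,"y":0,"z":0,"wx":0,"wy":0,"wz":0,"hand":34},{"x":0,"y":0,"z":0,"wx":0,"wy":0,"wz":0,"hand":28},{"x":0,"y":0,"z":0,"wx":0,"wy":0,"wz":0,"hand":22},{"x":0,"y":0,"z":0,"wx":0,"wy":0,"wz":0,"hand":19},{"x":0,"y":0,"z":0,"wx":0,"wy":0,"wz":0,"hand":10}]' 30 | tail -3
python3 -m inch '[{"x":0,"y":0,"z":0,"wx":0,"wy":0,"wz":0,"hand":10},{"x":0,"y":0,"z":0,"wx":0,"wy":0,"wz":0,"hand":10},{"x":0,"y":0,"z":0,"wx":0,"wy":0,"wz":0,"hand":10}]' 30
python3 - <<'E'
from h import *
go(.593,-.067,.027,45)
E
```

```text
t: 27.1
ee_pos: [0.3932, 0.186, 0.0218]
eef_rot: [0.924, 0.383, -0.002, -0.0]
contact_force: [0.3, -0.1, -0.7]
contact_force: [-1.4, 1.9, 6.8]
opening: 0.0175
grip_force: 30.0
t: 27.9
ee_pos: [0.3947, 0.1866, 0.0245]
eef_rot: [0.924, 0.383, 0.001, 0.0]
contact_force: [-1.9, 1.6, 10.3]
opening: 0.0176
grip_force: 30.0
t 27.9 pos [0.3947 0.1866 0.0245] yaw 45.01 tilt [0.06 0.02] open 0.0176 grip 30.0 F [-1.9  1.6 10.3] | units [-0.782  6.391 -0.047] wz 0.001
```

```bash
python3 -m inch '[{"x":0,"y":0,"z":-0.5,"wx":0,"wy":0,"wz":0,"hand":10},{"x":0,"y":0,"z":-0.8,"wx":0,"wy":0,"wz":0,"hand":10},{"x":0,"y":0,"z":-0.7,"wx":0,"wy":0,"wz":0,"hand":10},{"x":-0.098,"y":0.8,"z":0,"wx":0,"wy":0,"wz":0,"hand":10},{"x":-0.098,"y":0.8,"z":0,"wx":0,"wy":0,"wz":0,"hand":10}]' 30 | tail -2
python3 -m inch '[{"x":-0.098,"y":0.8,"z":0,"wx":0,"wy":0,"wz":0,"hand":10},{"x":-0.098,"y":0.8,"z":0,"wx":0,"wy":0,"wz":0,"hand":10},{"x":-0.098,"y":0.8,"z":0,"wx":0,"wy":0,"wz":0,"hand":10},{"x":-0.098,"y":0.8,"z":0,"wx":0,"wy":0,"wz":0,"hand":10},{"x":-0.098,"y":0.8,"z":0,"wx":0,"wy":0,"wz":0,"hand":10}]' | tail -2
python3 -m inch '[{"x":-0.098,"y":0.8,"z":0,"wx":0,"wy":0,"wz":0,"hand":10},{"x":0,"y":0,"z":0,"wx":0,"wy":0,"wz":0,"hand":10},{"x":0,"y":0,"z":0,"wx":0,"wy":0,"wz":0,"hand":10}]' | tail -2
python3 -c "
from h import *
go(.593,-.067,.0297,45)
im=capture('scene')[90:270,160:440];cv2.imwrite('pics/scene3.png',cv2.resize(im,None,fx=2.5,fy=2.5))"
```

```text
opening: 0.0175
grip_force: 30.0
opening: 0.0173
grip_force: 30.0
opening: 0.0176
grip_force: 30.0
t 29.2 pos [ 0.5928 -0.0682  0.1237] yaw 44.92 tilt [-0.03  0.01] open 0.0176 grip 30.0 F [-0.7  0.1 -3. ] | units [ 0.021 -0.013  1.88 ] wz -0.016
```

View pics/scene3.png

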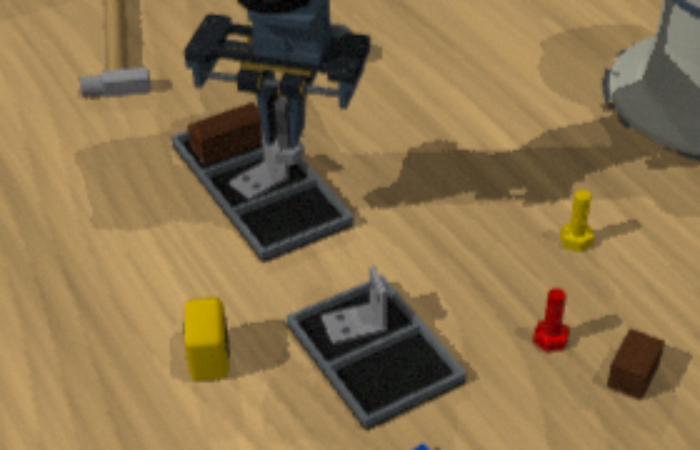

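The bolt hangs upright at (287,140), above the free bay. I'll lower it.

```bash
python3 -m inch '[{"x":0.02,"y":-0.013,"z":0.6,"wx":0,"wy":0,"wz":0,"hand":10},{"x":0,"y":0,"z":0.6,"wx":0,"wy":0,"wz":0,"hand":10},{"x":0,"y":0,"z":0.35,"wx":0,"wy":0,"wz":0,"hand":10},{"x":0,"y":0,"z":0.2,"wx":0,"wy":0,"wz":0,"hand":10},{"x":0,"y":0,"z":0.09,"wx":0,"wy":0,"wz":0,"hand":10}]' | head -4
python3 -m inch '[{"x":0,"y":0,"z":0.05,"wx":0,"wy":0,"wz":0,"hand":10},{"x":0,"y":0,"z":0,"wx":0,"wy":0,"wz":0,"hand":10},{"x":0,"y":0,"z":0,"wx":0,"wy":0,"wz":0,"hand":10}]' | head -4
python3 -m inch '[{"x":0,"y":0,"z":0,"wx":0,"wy":0,"wz":0,"hand":30},{"x":0,"y":0,"z":0,"wx":0,"wy":0,"wz":0,"hand":30},{"x":0,"y":0,"z":0,"wx":0,"wy":0,"wz":0,"hand":30},{"x":0,"y":0,"z":0,"wx":0,"wy":0,"wz":0,"hand":30},{"x":0,"y":0,"z":-0.4,"wx":0,"wy":0,"wz":0,"hand":30}]' | tail -4
python3 -m inch '[{"x":0,"y":0,"z":-0.9,"wx":0,"wy":0,"wz":0,"hand":30},{"x":0,"y":0,"z":-0.9,"wx":0,"wy":0,"wz":0,"hand":30},{"x":0,"y":0,"z":0,"wx":0,"wy":0,"wz":0,"hand":60},{"x":0,"y":0,"z":0,"wx":0,"wy":0,"wz":0,"hand":60}]' | tail -4
python3 - <<'E'
from h import *
go(.408,.3213,.013,30.7)
E
```

```text
t: 29.75
ee_pos: [0.5924, -0.0656, 0.0315]
eef_rot: [0.924, 0.383, -0.0, -0.0]
contact_force: [-0.1, 0.5, -0.5]
t: 30.05
ee_pos: [0.5936, -0.0664, 0.0302]
eef_rot: [0.924, 0.383, 0.0, 0.0]
contact_force: [0.2, 0.5, -3.0]
eef_rot: [0.924, 0.383, -0.001, -0.001]
contact_force: [0.1, -0.3, 0.1]
opening: 0.0298
grip_force: 0.0
eef_rot: [0.924, 0.383, 0.001, 0.001]
contact_force: [0.1, -0.1, -1.2]
opening: 0.0429
grip_force: 0.0
t 30.95 pos [ 0.5937 -0.0666  0.1406] yaw 44.99 tilt [ 0.13 -0.03] open 0.0429 grip 0.0 F [ 0.1 -0.1 -1.2] | units [ 2.855 -8.116  2.539] wz 2.858
```

```bash
python3 -m inch '[{"x":0.285,"y":-0.81,"z":0,"wx":0,"wy":0,"wz":0,"hand":60},{"x":0.285,"y":-0.81,"z":0,"wx":0,"wy":0,"wz":0,"hand":60},{"x":0.285,"y":-0.81,"z":0,"wx":0,"wy":0,"wz":0,"hand":60},{"x":0.285,"y":-0.81,"z":0,"wx":0,"wy":0,"wz":0,"hand":60},{"x":0.285,"y":-0.81,"z":0,"wx":0,"wy":0,"wz":0,"hand":60}]' | head -2
python3 -m inch '[{"x":0.285,"y":-0.81,"z":0,"wx":0,"wy":0,"wz":0,"hand":60},{"x":0.285,"y":-0.81,"z":0,"wx":0,"wy":0,"wz":0,"hand":60},{"x":0.285,"y":-0.81,"z":0,"wx":0,"wy":0,"wz":0,"hand":60},{"x":0.285,"y":-0.81,"z":0,"wx":0,"wy":0,"wz":0,"hand":60},{"x":0.285,"y":-0.81,"z":0,"wx":0,"wy":0,"wz":0,"hand":60}]' | head -2
python3 -m inch '[{"x":0,"y":0,"z":0,"wx":0,"wy":0,"wz":1,"hand":60},{"x":0,"y":0,"z":0,"wx":0,"wy":0,"wz":1,"hand":60},{"x":0,"y":0,"z":0,"wx":0,"wy":0,"wz":0.86,"hand":60},{"x":0,"y":0,"z":0,"wx":0,"wy":0,"wz":0,"hand":60},{"x":0,"y":0,"z":0,"wx":0,"wy":0,"wz":0,"hand":60}]' | head -2
python3 - <<'E'
from h import *
go(.408,.3213,.013,30.7)
E
```

```text
t: 31.45
ee_pos: [0.4986, 0.1283, 0.1382]
t: 31.95
ee_pos: [0.4059, 0.3217, 0.1383]
t: 32.45
ee_pos: [0.4071, 0.3204, 0.1387]
t 32.45 pos [0.4071 0.3204 0.1387] yaw 30.82 tilt [-0.08 -0.05] open 0.06 grip 0.0 F [-0.3 -0.9 -0.5] | units [ 0.028 -0.006  2.513] wz 0.025
```

```bash
python3 - <<'E'
from h import *
s2,s3=load('w2')[0],load('w3')[0]
for a,b in(((42,221),(121,263)),((136,160),(159,235))): print(tri(ray("wrist",(95+a[0]/4-.4,65+a[1]/4-.4),s2),ray("wrist",(b[0]/1.25-.1,b[1]/1.25-.1),s3)))
E
python3 -m inch '[{"x":0.028,"y":0,"z":0.7,"wx":0,"wy":0,"wz":0,"hand":60},{"x":0,"y":0,"z":0.7,"wx":0,"wy":0,"wz":0,"hand":60},{"x":0,"y":0,"z":0.6,"wx":0,"wy":0,"wz":0,"hand":60},{"x":0,"y":0,"z":0.35,"wx":0,"wy":0,"wz":0,"hand":60},{"x":0,"y":0,"z":0.15,"wx":0,"wy":0,"wz":0,"hand":60}]' 20 | head -4
python3 -m inch '[{"x":0,"y":0,"z":0,"wx":0,"wy":0,"wz":0,"hand":30},{"x":0,"y":0,"z":0,"wx":0,"wy":0,"wz":0,"hand":30},{"x":0,"y":0,"z":0,"wx":0,"wy":0,"wz":0,"hand":30},{"x":0,"y":0,"z":0,"wx":0,"wy":0,"wz":0,"hand":30},{"x":0,"y":0,"z":0,"wx":0,"wy":0,"wz":0,"hand":30}]' 20 | head -1
python3 -m inch '[{"x":0,"y":0,"z":0,"wx":0,"wy":0,"wz":0,"hand":30},{"x":0,"y":0,"z":0,"wx":0,"wy":0,"wz":0,"hand":30}]' 20
python3 -c "
from h import *
go(.616,.196,.019,0)"
```

```text
(array([0.4215, 0.3388, 0.0565]), [np.float64(0.0005401326314238377), np.float64(0.0005401326314240783)])
(array([0.4393, 0.3313, 0.0041]), [np.float64(0.005344241855095853), np.float64(0.005344241855095839)])
t: 32.95
ee_pos: [0.4079, 0.3207, 0.0126]
eef_rot: [0.964, 0.265, -0.001, 0.0]
contact_force: [-0.6, 0.7, 0.7]
t: 33.45
t: 33.65
ee_pos: [0.4093, 0.3218, 0.0154]
eef_rot: [0.964, 0.265, 0.001, -0.0]
contact_force: [-1.4, -0.2, 8.0]
opening: 0.0382
grip_force: 20.0
t 33.65 pos [0.4093 0.3218 0.0154] yaw 30.71 tilt [0.09 0.05] open 0.0382 grip 20.0 F [-1.4 -0.2  8. ] | units [ 2.269  4.274 -0.067] wz 6.142
```

The two-view check of the short block came out bad (corners mis-picked in w3), but the grip at 38.2 mm matches its width, so the grasp holds. Carrying it over.

```bash
python3 -m inch '[{"x":0,"y":0,"z":-0.5,"wx":0,"wy":0,"wz":0,"hand":30},{"x":0,"y":0,"z":-0.8,"wx":0,"wy":0,"wz":0,"hand":30},{"x":0,"y":0,"z":-0.7,"wx":0,"wy":0,"wz":0,"hand":30},{"x":0.378,"y":0.712,"z":0,"wx":0,"wy":0,"wz":0,"hand":30},{"x":0.378,"y":0.712,"z":0,"wx":0,"wy":0,"wz":0,"hand":30}]' 20 | tail -2
python3 -m inch '[{"x":0.378,"y":0.712,"z":0,"wx":0,"wy":0,"wz":0,"hand":30},{"x":0.378,"y":0.712,"z":0,"wx":0,"wy":0,"wz":0,"hand":30},{"x":0.378,"y":0.712,"z":0,"wx":0,"wy":0,"wz":0,"hand":30},{"x":0.378,"y":0.712,"z":0,"wx":0,"wy":0,"wz":0,"hand":30},{"x":0,"y":0,"z":0,"wx":0,"wy":0,"wz":1,"hand":30}]' | tail -2
python3 -m inch '[{"x":0,"y":0,"z":0,"wx":0,"wy":0,"wz":1,"hand":30},{"x":0,"y":0,"z":0,"wx":0,"wy":0,"wz":1,"hand":30},{"x":0,"y":0,"z":0,"wx":0,"wy":0,"wz":1,"hand":30},{"x":0,"y":0,"z":0,"wx":0,"wy":0,"wz":1,"hand":30},{"x":0,"y":0,"z":0,"wx":0,"wy":0,"wz":1,"hand":30}]' | tail -2
python3 -m inch '[{"x":0,"y":0,"z":0,"wx":0,"wy":0,"wz":0.14,"hand":30},{"x":0,"y":0,"z":0,"wx":0,"wy":0,"wz":0,"hand":30},{"x":0,"y":0,"z":0,"wx":0,"wy":0,"wz":0,"hand":30}]' | tail -2
python3 -c "
from h import *
go(.616,.196,.0206,0)"
```

```text
opening: 0.038
grip_force: 20.0
opening: 0.0378
grip_force: 20.0
opening: 0.0376
grip_force: 20.0
opening: 0.0382
grip_force: 20.0
t 35.45 pos [0.6153 0.1957 0.1146] yaw 0.12 tilt [0.01 0.  ] open 0.0382 grip 20.0 F [-0.3 -0.6 -0.9] | units [ 0.014 -0.006  1.881] wz 0.024
```

```bash
python3 -m inch '[{"x":0.014,"y":0,"z":0.6,"wx":0,"wy":0,"wz":0,"hand":30},{"x":0,"y":0,"z":0.6,"wx":0,"wy":0,"wz":0,"hand":30},{"x":0,"y":0,"z":0.35,"wx":0,"wy":0,"wz":0,"hand":30},{"x":0,"y":0,"z":0.2,"wx":0,"wy":0,"wz":0,"hand":30},{"x":0,"y":0,"z":0.09,"wx":0,"wy":0,"wz":0,"hand":30}]' | head -4
python3 -m inch '[{"x":0,"y":0,"z":0.05,"wx":0,"wy":0,"wz":0,"hand":30},{"x":0,"y":0,"z":0,"wx":0,"wy":0,"wz":0,"hand":30},{"x":0,"y":0,"z":0,"wx":0,"wy":0,"wz":0,"hand":30}]' | head -4
python3 -m inch '[{"x":0,"y":0,"z":0,"wx":0,"wy":0,"wz":0,"hand":46},{"x":0,"y":0,"z":0,"wx":0,"wy":0,"wz":0,"hand":46},{"x":0,"y":0,"z":0,"wx":0,"wy":0,"wz":0,"hand":46},{"x":0,"y":0,"z":-0.4,"wx":0,"wy":0,"wz":0,"hand":46},{"x":0,"y":0,"z":-0.9,"wx":0,"wy":0,"wz":0,"hand":46}]' | tail -4
python3 -m inch '[{"x":0,"y":0,"z":-0.9,"wx":0,"wy":0,"wz":0,"hand":46},{"x":-0.5,"y":0,"z":-0.8,"wx":0,"wy":0,"wz":0,"hand":46},{"x":-0.9,"y":0.3,"z":-0.8,"wx":0,"wy":0,"wz":0,"hand":46},{"x":-0.9,"y":0.6,"z":-0.8,"wx":0,"wy":0,"wz":0,"hand":46},{"x":-0.9,"y":0.8,"z":0,"wx":0,"wy":0,"wz":0,"hand":46}]' | head -2
python3 -m inch '[{"x":0,"y":0.9,"z":0,"wx":0,"wy":0,"wz":0,"hand":46},{"x":0,"y":0.9,"z":0,"wx":0,"wy":0,"wz":0,"hand":46},{"x":0,"y":0,"z":0,"wx":0,"wy":0,"wz":0,"hand":46},{"x":0,"y":0,"z":0,"wx":0,"wy":0,"wz":0,"hand":46}]' | tail -6
python3 - <<'E'
from h import *
s,im=snap('w6');print(s['t'])
a=cv2.resize(im[0:230],None,fx=1.25,fy=1.25)
b=cv2.resize(capture('scene')[90:210,180:380],None,fx=2.5,fy=2.5)
cv2.imwrite('pics/fin.png',np.vstack([a,cv2.copyMakeBorder(b,0,0,0,300,0)]))
E
```

```text
t: 35.95
ee_pos: [0.6158, 0.1956, 0.0218]
eef_rot: [1.0, 0.0, -0.0, 0.0]
contact_force: [0.1, -0.0, -0.3]
t: 36.25
ee_pos: [0.6166, 0.1958, 0.0208]
eef_rot: [1.0, 0.0, 0.001, -0.0]
contact_force: [-0.4, 1.5, -0.7]
eef_rot: [1.0, -0.0, -0.003, 0.001]
contact_force: [0.5, -0.3, -0.3]
opening: 0.0459
grip_force: 0.0
t: 37.25
ee_pos: [0.4848, 0.1285, 0.2354]
t: 37.65
ee_pos: [0.484, 0.0373, 0.2321]
eef_rot: [1.0, -0.001, 0.0, -0.0]
contact_force: [-0.4, 0.7, 0.2]
opening: 0.0464
grip_force: 0.0
37.65
```

View pics/fin.png

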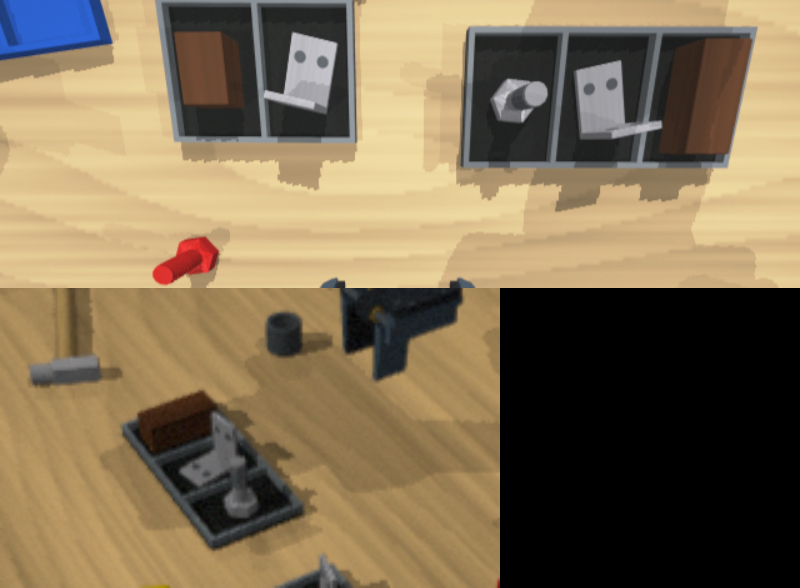

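All five parts sit inside their bays: short block (205,70) and bracket (308,70) in tray2, then bolt (515,100), bracket (605,100) and long block (705,95) in tray3. They are upright and flat, and the bystanders are untouched.

```bash
python3 -c "
from station import job
print(job.close_job())"
```

```text
the job is handed in; nothing more can be done
None
```

Both kits are made up and the job is handed in at about 38 s: the last pictures show all five parts upright and flat in their bays, and the coupling, tape measure and jar were not touched.

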